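# Sort the mixed-up specimen mounts back onto their stands

## Task

The four resin specimen mounts were put back on the wrong stands. Swap them round so that each stands upright in the middle of the stand whose rim has its own colour; you may park a mount on the spare stand without a coloured rim on the way, and it ends up empty. Never tip a mount over, and leave the loupe where it stands.

Things in the scene. Friction and masses are not known exactly. Their poses are not given: they have to be found in the camera images.
- mount_red: red resin specimen mount: an upright round puck, 30 mm across and 20 mm high, with a small bright metal face on top; loose, about 35 g. Origin at the centre of its underside, z up along its axis. It starts standing upright near the middle of a stand of another colour; grasp it across its rim at any yaw.
- mount_green: green resin specimen mount: an upright round puck, 30 mm across and 18 mm high, with a small bright metal face on top; loose, about 35 g. Origin at the centre of its underside, z up along its axis. It starts standing upright near the middle of a stand of another colour; grasp it across its rim at any yaw.
- mount_blue: blue resin specimen mount: an upright round puck, 30 mm across and 18 mm high, with a small bright metal face on top; loose, about 35 g. Origin at the centre of its underside, z up along its axis. It starts standing upright near the middle of a stand of another colour; grasp it across its rim at any yaw.
- mount_black: black resin specimen mount: an upright round puck, 30 mm across and 16 mm high, with a small bright metal face on top; loose, about 35 g. Origin at the centre of its underside, z up along its axis. It starts standing upright near the middle of a stand of another colour; grasp it across its rim at any yaw.
- stand_red: specimen stand with a red rim: a low round aluminium disc fixed to the bench, 64 mm across, flat top 10 mm above the bench, a grey rubber pad 45 mm across in the middle of a red ring 58 mm across; the edge outside the ring is bare metal. Origin at the centre of its underside, on the bench, z up: a mount standing on it has its origin 10 mm above this. The place of the red mount.
- stand_green: specimen stand with a green rim: a low round aluminium disc fixed to the bench, 64 mm across, flat top 10 mm above the bench, a grey rubber pad 45 mm across in the middle of a green ring 58 mm across; the edge outside the ring is bare metal. Origin at the centre of its underside, on the bench, z up: a mount standing on it has its origin 10 mm above this. The place of the green mount.
- stand_blue: specimen stand with a blue rim: a low round aluminium disc fixed to the bench, 64 mm across, flat top 10 mm above the bench, a grey rubber pad 45 mm across in the middle of a blue ring 58 mm across; the edge outside the ring is bare metal. Origin at the centre of its underside, on the bench, z up: a mount standing on it has its origin 10 mm above this. The place of the blue mount.
- stand_black: specimen stand with a black rim: a low round aluminium disc fixed to the bench, 64 mm across, flat top 10 mm above the bench, a grey rubber pad 45 mm across in the middle of a black ring 58 mm across; the edge outside the ring is bare metal. Origin at the centre of its underside, on the bench, z up: a mount standing on it has its origin 10 mm above this. The place of the black mount.
- stand_spare: spare specimen stand, empty at the start: same size as the others (64 mm across, flat top 10 mm above the bench, fixed), bare aluminium without a coloured rim, same grey pad. Origin at the centre of its underside.
- loupe: black hand loupe standing upright on the bench among the stands, a barrel 38 mm across and 38 mm high with a white band; loose, to be left alone. Origin at the centre of its underside. Stands, loupe and one steel sample (a bare grey steel puck with small dark spots, 40 mm across, 24 mm high, fixed, not listed, behind the middle of the row) are at least 85 mm apart, centre to centre.
Mind the look-alikes: they are no part of the job. Leave any yellow look-alike of the mount_green alone.

How it is judged:
By the outcome, as a careful person would: the job done as asked, in the order asked, and still so for the second after the job is handed in, with the robot touching nothing.
It also fails if it takes over 115 s, if anything falls off the work surface, if the arm or the gripper's body presses on something with over 40 N, if the wrist force passes 120 N, or if a joint passes its speed limit or range.

## Robot

A 6-joint arm with a two-finger parallel gripper is mounted at the origin on a cart in front of the work surface, level with it; the furniture and walls round the work are solid. World frame = base frame: x ahead of the robot, y to its left, z up, the work surface at z = 0. Lengths are in mm, angles in rad, forces in N, time in s.
With the tool pointing down it reaches from about 350 to 875 mm from the base axis. Payload 4.2 kg.
Tool frame: the origin (TCP) lies midway between the tips of the shut fingers; the grasp point (between the pads) lies 19 mm behind it; z points along the fingers, y is the line along which they close (so a half turn about z gives the same grasp; the last joint's range is limited). The gripper opens to 85 mm and grips with 20 to 120 N. Pads are 22 mm wide; open, the fingers measure 114 mm over their backs; the gripper's body (76 mm by 85 mm) begins 54 mm behind the grasp point. The pads swing forward as they close: fully open they stand 13 mm farther back than shut.
Start: joints at [1.606, 0.385, 0.008, 0, -1.194, -0.259], TCP at [138.679, 609.399, 231.312] pointing down, gripper open.
Joint ranges: [-3.14, 3.14], [-1.21, 2.06], [-1.07, 1.41], [-3.16, 2.05], [-2.99, -0.16], [-3.1, 3.1]. Speed limits (rad/s): [2.79, 2.79, 3.14, 3.14, 3.14, 3.14].

## Interface

Orientations are given as a unit quaternion [x, y, z, w].
In Python, from bench import arm, eyes, nets gives the robot as it stands.
- The arm moves only by the tool apply_moves, never from a script. Its arguments are lists of equal length, an entry for each row: "delta_rot": the turn, a rotation vector about the tool's x, y, z as a fraction of full scale, a list of three; "xyz": the shift along the tool's x, y, z as a fraction of full scale, a list of three; "hand": the gripper command: -1 is fully open, 1 is shut, values between are in proportion. In form: {"delta_rot": [[ax, ay, az], ...], "xyz": [[dx, dy, dz], ...], "hand": [hand, ...]}. A call has 1 to 20 rows; each row shifts and turns the commanded pose from where the row before left it, along the tool's axes as they then stand; what a row does not reach is not made up. Full scale, the value 1, is 0.025 m for a shift and 6 degrees for a turn. A row lasts 1/12 s, in which the tool goes at most 41.7 mm and 7.16 degrees, less where a joint would pass 70% of its speed; a pose out of reach is approached as far as the arm can. A call with a number of a shift or a turn outside -1 to 1 is refused whole. A call with a gripper value outside its range is refused whole. The fingers move at their own pace and stop on an object; the grip force is fixed at half the most. Time passes only in rows, so rows that do not move let the fingers close. It gives the time, the measured TCP pose, the force, the opening and the grip force at its end, in the units of the state.
- arm.read_state(): the state, without advancing time (a new reading comes with each control period).
- eyes.get_image(name): name is "scene" or "top"; returns a dict with "frame" (400x640x3 uint8, red, green, blue), "range_z" (400x640 float32, mm along the optical axis (not along the pixel's ray), 0 where there is no reading), "camera_matrix" (3x3 intrinsics, pixels), "R" (3x3) and "t" (3): a world point X has camera coordinates R X + t. Camera axes: x right, y down, z forward; pixel columns grow to the right and rows downward; lengths in mm; the calibration is good to about 2 mm. A picture is of the moment at which its call begins.
- arm.job_done(): hands the job in; it is judged then, once.
Trained networks look in a picture, given as the dict that the camera call returned (one of the last four; its "shot" number tells which), for a name from the list of things; names that differ only in an ending like _2 or _b are one class to them, and where a whole thing is asked for, a point or a joint stands for the part that bears it (a point fixed in the world has none). Each returns a list of dicts, best first, with "score" (0 to 1); they miss things now and then, are a little off and sometimes report something else, mostly with a low value. They report only what shows in the picture. A call takes as long as a camera call. They do not tell look-alikes from the thing itself.
- nets.look_for(name, picture): "bbox" ([left, top, right, bottom] in pixels, round what is visible of it).
- nets.masks_of(name, picture): "region" (400x640 bool, what is visible of it) and "bbox" ([left, top, right, bottom] in pixels, round what is visible of it).
The state is a dict: "clock": time; "joints": joint angles; "joint_vel": joint speeds; "joint_efforts": joint torques, N m; "position": TCP position; "ee_rot": TCP orientation; "contact_force": force on the tool from outside, world axes, zero at the start; "wrist_torque": the same for the moment, N m; "gripper_width": finger opening in mm; "grasp_force": force on a finger pad.
Only numpy, scipy, OpenCV 4.12 (cv2) and the standard library are available. Lean on these libraries where they do the work, as an engineer would, in place of code of your own. Each camera call takes 0.05 s, during which the arm holds its last target. There are 200 camera calls.

## Working session

There is one attempt and no reset: what is moved stays moved. The work goes in short steps, Python scripts to look and compute and a tool call to move; the robot and the scene stay as the last step left them, time stands still between calls to the robot, and variables do not carry over. Pictures are saved under pics/ and viewed, at most 14 in all, crops included, and the job is handed in when it is done.

Besides the shell and the picture viewer there is one more tool, called after "Request:" as a command line: name --argument value ..., lists and objects as JSON in quotes. apply_moves: Moves the arm, as the interface text tells. Its arguments: {"type":"object","properties":{"delta_rot":{"type":"array"},"xyz":{"type":"array"},"hand":{"type":"array"}},"required":["delta_rot","xyz","hand"]}

```bash
mkdir -p pics; ls
cat > h.py <<'E'
import numpy as np, cv2
from bench import arm, eyes, nets
def save(im,name,crop=None,scale=1):
    f=im["frame"][:,:,::-1]
    if crop: l,t,r,b=crop; f=f[t:b,l:r]
    if scale!=1: f=cv2.resize(f,None,fx=scale,fy=scale,interpolation=cv2.INTER_CUBIC)
    cv2.imwrite("pics/"+name,f)
def at_z(im,u,v,z):
    "intersect pixel ray with plane world z"
    K,R,t=im["camera_matrix"],np.array(im["R"]),np.array(im["t"])
    d=R.T@np.linalg.solve(K,[u,v,1]); c=-R.T@t
    return c+d*(z-c[2])/d[2]
def cloud(im):
    K,R,t=im["camera_matrix"],np.array(im["R"]),np.array(im["t"])
    v,u=np.mgrid[:400,:640]; Z=im["range_z"]
    P=np.stack([(u-K[0,2])/K[0,0]*Z,(v-K[1,2])/K[1,1]*Z,Z],-1)
    return (P-t)@R
E
python3 - <<'E'
from h import *
s=arm.read_state(); print(s["clock"],s["position"],s["ee_rot"],s["gripper_width"])
for n in("top","scene"):
    im=eyes.get_image(n); save(im,n+"0.png"); print(n,-np.array(im["R"]).T@im["t"])
    for o in["mount_red","mount_green","mount_blue","mount_black","stand_red","stand_green","stand_blue","stand_black","stand_spare","loupe"]:
        for r in nets.look_for(o,im)[:3]:
            b=np.array(r["bbox"]); c=(b[:2]+b[2:])/2
            print(o,round(r["score"],2),b.round(),at_z(im,*c,10 if "stand" in o else 28).round(0))
E
```

```text
pics
0.0 [138.56394012 608.83835706 230.22176746] [ 9.93733722e-01 -1.11767920e-01 -7.57939519e-05  1.10310282e-03] 85.31865010355399
top [347.74853383  31.40399922 894.69711397]
mount_red 0.51 [281. 229. 293. 241.] [453.  74.  28.]
mount_green 0.55 [349. 224. 378. 250.] [446. -91.  28.]
mount_green 0.48 [203. 168. 236. 195.] [576. 220.  28.]
mount_green 0.47 [392. 194. 405. 210.] [ 520. -172.   28.]
mount_blue 0.73 [367. 156. 381. 171.] [ 609. -123.   28.]
mount_black 0.53 [212. 178. 227. 187.] [574. 219.  28.]
stand_red 0.82 [206. 164. 235. 198.] [581. 222.  10.]
stand_green 0.64 [359. 152. 389. 181.] [ 608. -125.   10.]
stand_blue 0.97 [424. 206. 457. 234.] [ 482. -266.   10.]
stand_black 0.86 [269. 222. 297. 253.] [451.  83.  10.]
stand_spare 0.63 [351. 222. 379. 249.] [451. -96.  10.]
stand_spare 0.31 [271. 221. 299. 252.] [452.  79.  10.]
loupe 0.85 [191. 226. 210. 244.] [458. 258.  28.]
scene [  77.13408079 -661.17893522  761.32566693]
mount_red 0.68 [287. 198. 301. 211.] [452.  69.  28.]
mount_red 0.15 [381. 228. 413. 246.] [ 590. -147.   28.]
mount_green 0.66 [377. 255. 388. 271.] [ 517. -191.   28.]
mount_green 0.47 [385. 290. 405. 311.] [ 479. -279.   28.]
mount_green 0.47 [343. 306. 359. 326.] [ 387. -262.   28.]
mount_blue 0.57 [396. 221. 406. 240.] [ 611. -136.   28.]
stand_red 0.46 [297. 157. 323. 174.] [576. 201.  10.]
stand_green 0.77 [382. 228. 411. 245.] [ 603. -133.   10.]
stand_green 0.68 [390. 293. 402. 309.] [ 489. -271.   10.]
stand_green 0.59 [392. 224. 408. 237.] [ 623. -123.   10.]
stand_blue 0.65 [378. 289. 412. 319.] [ 483. -275.   10.]
stand_blue 0.29 [302. 156. 310. 166.] [578. 227.  10.]
stand_black 0.54 [281. 202. 307. 220.] [450.  68.  10.]
stand_spare 0.62 [316. 242. 349. 269.] [ 449. -103.   10.]
loupe 0.53 [257. 158. 272. 177.] [459. 240.  28.]
```

Run:
```python
from h import *
im=eyes.get_image("top"); save(im,"top1.png",(170,120,490,300),2.5)
im=eyes.get_image("scene"); save(im,"scene1.png",(230,140,470,340),3)
```

```text
(no output)
```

View pics/top1.png

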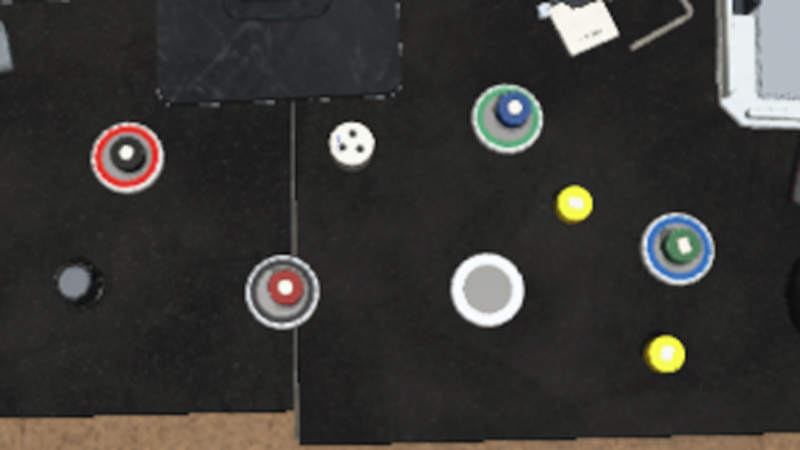

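View pics/scene1.png

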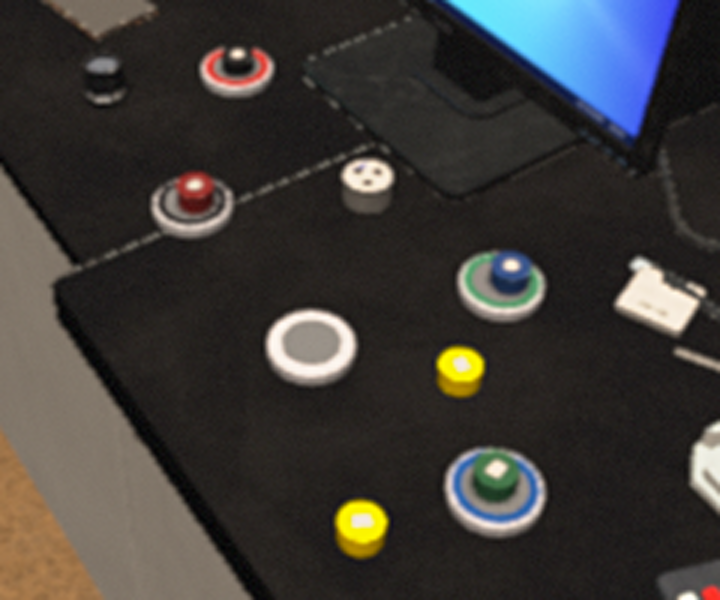

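The top view (pixel = 170+u/2.5, 120+v/2.5) shows:
- Red mount on the black stand, about (284,235).
- Black mount on the red stand, about (221,182).
- Blue mount on the green stand, about (376,163).
- Green mount on the blue stand, about (443,218).
- Spare stand, about (365,236).

Possible confusions:
- **Green mount:** the yellow pucks at (400,202) and (436,262) are look-alikes. I choose the dark green one at (443,218).
- **Black mount:** the loupe at (201,233) could be mistaken for it. I choose the one on the red-rimmed stand.
- **Spare stand:** the steel sample at (311,177) has dark spots, so it isn't the spare.

The two crops already confirm these choices. Next I measure positions.

```bash
cat >> h.py <<'E'
H=dict(red=20,green=18,blue=18,black=16)
def proj(im,P):
    q=np.asarray(P)@np.array(im["R"]).T+im["t"]; q=q@np.array(im["camera_matrix"]).T
    return q[:,:2]/q[:,2:]
def hullcent(p):
    m=cv2.moments(cv2.convexHull(p.astype(np.float32))); return np.array([m["m10"],m["m01"]])/m["m00"],m["m00"]
A=np.linspace(0,2*np.pi,60); C=np.c_[np.cos(A),np.sin(A)]
def fit(im,obs,r,z0,z1,xy):
    "xy of a cylinder whose silhouette hull has centroid obs"
    for _ in range(6):
        p=proj(im,np.r_[np.c_[C*r+xy,np.full(60,z0)],np.c_[C*r+xy,np.full(60,z1)]])
        c,a=hullcent(p); e=at_z(im,*obs,z1)-at_z(im,*c,z1); xy=xy+e[:2]
    return xy,a
def stand(im,xy):
    u,v=proj(im,[[*xy,10]])[0]
    g=im["frame"].max(2); w=26
    l,t=int(u)-w,int(v)-w; sub=cv2.resize(g[t:t+2*w,l:l+2*w],None,fx=4,fy=4,interpolation=cv2.INTER_CUBIC)
    n,L,S,c=cv2.connectedComponentsWithStats((sub>100).astype(np.uint8))
    # the component with the biggest bounding box area
    k=1+np.argmax(S[1:,2]*S[1:,3]); ys,xs=np.nonzero(L==k)
    o,a=hullcent(np.c_[xs,ys]); o=(o+.5)/4-.5+[l,t]
    x,am=fit(im,o,32,0,10,np.array(xy,float)); return x,a/16/am
def face(im,xy,z):
    u,v=proj(im,[[*xy,z]])[0]; w=9
    l,t=int(round(u))-w,int(round(v))-w; g=im["frame"].min(2)[t:t+2*w,l:l+2*w]
    sub=cv2.resize(g,None,fx=4,fy=4,interpolation=cv2.INTER_CUBIC)
    n,L,S,c=cv2.connectedComponentsWithStats((sub>190).astype(np.uint8))
    d=[np.hypot(*(c[i]-4*w))+1e3*(S[i,4]<20) for i in range(1,n)]; k=1+int(np.argmin(d))
    o=(c[k]+.5)/4-.5+[l,t]; return at_z(im,*o,z)[:2],S[k,4]/16
E
python3 - <<'E'
from h import *
S=dict(red=(581,222),green=(608,-125),blue=(482,-266),black=(451,83),spare=(451,-96))
M=dict(red=(453,74),green=(480,-268),blue=(609,-123),black=(574,219))
for n in("top","scene"):
    im=eyes.get_image(n)
    for k in S: x,a=stand(im,S[k]); print(n,"stand",k,x.round(1),round(a,2))
    for k in M:
        x,a=face(im,M[k],10+H[k]); print(n,"mount",k,x.round(1),round(a,1))
    W=cloud(im); ok=im["range_z"]>0
    for k in M:
        m=ok&(np.hypot(W[...,0]-M[k][0],W[...,1]-M[k][1])<28)&(W[...,2]>20); print("  cloud",k,m.sum(),W[m].mean(0).round(1),W[m][:,2].max().round(1))
    m=ok&(W[...,2]>60)&(W[...,0]>250)&(W[...,0]<800)&(abs(W[...,1])<450); b=np.c_[W[m]]
    for y in range(-400,400,80):
        q=b[(b[:,1]>=y)&(b[:,1]<y+80)]
        if len(q): print("  tall y",y,len(q),q.min(0).round(),q.max(0).round())
E
```

```text
top stand red [579.1 222.8] 1.0
top stand green [ 608.3 -122.4] 1.0
top stand blue [ 484.5 -268.2] 0.99
top stand black [454.1  84.4] 1.03
top stand spare [451.8 -96.3] 1.02
top mount red [455.3  80.4] 22.4
top mount green [ 483.8 -266.6] 20.4
top mount blue [ 612.1 -125.9] 20.7
top mount black [578.3 219.4] 18.2
  cloud red 156 [455.6  79.2  28.5] 32.4
  cloud green 163 [ 484.6 -266.6   26.2] 30.2
  cloud blue 148 [ 612.  -125.9   26.6] 30.1
  cloud black 150 [578.8 218.6  24.6] 28.4
  tall y -400 2224 [ 687. -400.   63.] [ 800. -320.  201.]
  tall y -320 878 [ 696. -320.   60.] [ 800. -294.  199.]
  tall y -160 3939 [ 709. -148.   78.] [760. -80. 356.]
  tall y -80 4713 [707. -80.  78.] [758.  -0. 355.]
  tall y 0 4743 [705.   0.  78.] [756.  80. 356.]
  tall y 80 4788 [703.  80.  76.] [754. 160. 356.]
  tall y 160 4819 [701. 160.  76.] [754. 240. 356.]
  tall y 240 4862 [699. 240.  77.] [749. 320. 356.]
  tall y 320 236 [733. 320.  69.] [799. 400. 341.]
scene stand red [581.5 220.2] 1.0
scene stand green [ 610.7 -124.8] 1.01
scene stand blue [ 486.8 -270.5] 1.0
scene stand black [456.7  82.2] 1.01
scene stand spare [454.4 -98.1] 1.02
scene mount red [457.6  77.6] 4.7
scene mount green [ 486.  -269.8] 16.8
scene mount blue [ 614.4 -129. ] 10.0
scene mount black [581.2 216.5] 3.1
  cloud red 117 [454.8  74.2  27.9] 31.8
  cloud green 189 [ 483.4 -271.3   27.2] 30.7
  cloud blue 128 [ 610.8 -130.9   27.1] 31.3
  cloud black 75 [577.4 214.6  24.4] 29.1
  tall y -400 2288 [ 686. -400.   60.] [ 800. -320.  201.]
  tall y -320 315 [ 702. -320.   61.] [ 799. -297.  197.]
  tall y -160 3773 [ 708. -152.   77.] [762. -80. 356.]
  tall y -80 3390 [707. -80.  78.] [758.  -0. 356.]
  tall y 0 2930 [704.   0.  78.] [756.  80. 355.]
  tall y 80 2549 [702.  80.  77.] [755. 160. 355.]
  tall y 160 2220 [700. 160.  77.] [752. 240. 356.]
  tall y 240 1966 [698. 240.  78.] [750. 319. 355.]
```

Request:
apply_moves --delta_rot '[[0, 0, -0.713], [0, 0, -0.713], [0, 0, -0.713], [0, 0, 0], [0, 0, 0], [0, 0, 0], [0, 0, 0], [0, 0, 0], [0, 0, 0], [0, 0, 0], [0, 0, 0], [0, 0, 0], [0, 0, 0], [0, 0, 0], [0, 0, 0], [0, 0, 0], [0, 0, 0], [0, 0, 0], [0, 0, 0], [0, 0, 0]]' --xyz '[[0, 0, 0], [0, 0, 0], [0, 0, 0], [0.58, 0.97, 0], [0.58, 0.97, 0], [0.58, 0.97, 0], [0.58, 0.97, 0], [0.58, 0.97, 0], [0.58, 0.97, 0], [0.58, 0.97, 0], [0.58, 0.97, 0], [0.58, 0.97, 0], [0.58, 0.97, 0], [0.58, 0.97, 0], [0.58, 0.97, 0], [0.58, 0.97, 0], [0.58, 0.97, 0], [0.58, 0.97, 0], [0.58, 0.97, 0], [0.58, 0.97, 0]]' --hand '[-0.3, -0.3, -0.3, -0.3, -0.3, -0.3, -0.3, -0.3, -0.3, -0.3, -0.3, -0.3, -0.3, -0.3, -0.3, -0.3, -0.3, -0.3, -0.3, -0.3]'

```text
clock: 2.97
position: [385.8, 195.9, 231.7]
ee_rot: [1.0, 0.0, 0.0, -0.0]
contact_force: [-0.2, -0.4, -0.3]
gripper_width: 55.3
grasp_force: 0.0
```

Request:
apply_moves --delta_rot '[[0, 0, 0], [0, 0, 0], [0, 0, 0], [0, 0, 0], [0, 0, 0], [0, 0, 0], [0, 0, 0], [0, 0, 0], [0, 0, 0], [0, 0, 0], [0, 0, 0], [0, 0, 0], [0, 0, 0], [0, 0, 0]]' --xyz '[[0.47, 0.78, 0.8], [0.47, 0.78, 0.8], [0.47, 0.78, 0.8], [0.47, 0.78, 0.8], [0.47, 0.78, 0.8], [0.47, 0.78, 0.8], [0, 0, 0.8], [0, 0, 0.8], [0, 0, 0.8], [0, 0, 0.8], [0, 0, 0.25], [0, 0, 0.25], [0, 0, 0.25], [0, 0, 0]]' --hand '[-0.3, -0.3, -0.3, -0.3, -0.3, -0.3, -0.3, -0.3, -0.3, -0.3, -0.3, -0.3, -0.3, -0.3]'

```text
clock: 4.13
position: [455.8, 80.3, 12.3]
ee_rot: [1.0, 0.0, -0.0, 0.0]
contact_force: [-0.6, -0.1, 0.1]
gripper_width: 55.5
grasp_force: 0.0
```

Request:
apply_moves --delta_rot '[[0, 0, 0], [0, 0, 0], [0, 0, 0], [0, 0, 0], [0, 0, 0], [0, 0, 0]]' --xyz '[[0, 0, 0], [0, 0, 0], [0, 0, 0], [0, 0, 0], [0, 0, 0], [0, 0, 0]]' --hand '[1, 1, 1, 1, 1, 1]'

```text
clock: 4.63
position: [456.4, 80.6, 13.7]
ee_rot: [1.0, 0.0, 0.001, -0.0]
contact_force: [-1.1, 0.6, 5.8]
gripper_width: 28.2
grasp_force: 59.0
```

Request:
apply_moves --delta_rot '[[0, 0, 0], [0, 0, 0], [0, 0, 0], [0, 0, 0], [0, 0, 0]]' --xyz '[[0, 0, -0.4], [0, 0, -0.8], [0, 0, -0.8], [0, 0, -0.4], [0, 0, 0]]' --hand '[1, 1, 1, 1, 1]'

```text
clock: 5.05
position: [457.4, 81.0, 75.1]
ee_rot: [1.0, 0.0, 0.003, -0.001]
contact_force: [0.1, -0.5, -0.4]
gripper_width: 27.9
grasp_force: 59.2
```

Run:
```python
from h import *
s=arm.read_state(); print(s["position"],s["gripper_width"])
im=eyes.get_image("scene"); save(im,"g1.png",(260,150,340,210),8)
for n in("top","scene"):
    im=eyes.get_image(n)
    F=im["frame"].astype(int); m=(F[...,0]>90)&(F[...,0]>2*F[...,1])
    m[:, :255]=0; m[:,345:]=0
    W=cloud(im); m&=W[...,2]>40; m&=W[...,2]<110
    if m.any(): print(n,m.sum(),W[m].min(0).round(1),W[m].max(0).round(1))
```

```text
[457.38556725  81.04116087  75.05484239] 27.935876880425294
scene 22 [442.   65.8  86.6] [451.1  91.2  90.3]
```

View pics/g1.png

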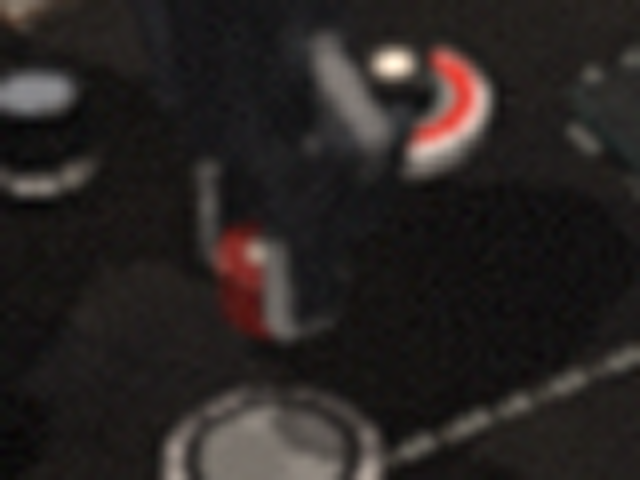

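Request:
apply_moves --delta_rot '[[0, 0, 0], [0, 0, 0], [0, 0, 0], [0, 0, 0], [0, 0, 0], [0, 0, 0], [0, 0, 0], [0, 0, 0], [0, 0, 0], [0, 0, 0], [0, 0, 0], [0, 0, 0], [0, 0, 0], [0, 0, 0], [0, 0, 0]]' --xyz '[[-0.02, 0.88, 0], [-0.02, 0.88, 0], [-0.02, 0.88, 0], [-0.02, 0.88, 0], [-0.02, 0.88, 0], [-0.02, 0.88, 0], [-0.02, 0.88, 0], [-0.02, 0.88, 0], [0, 0, 0], [0, 0, 0.8], [0, 0, 0.8], [0, 0, 0.5], [0, 0, 0.24], [0, 0, 0.1], [0, 0, 0]]' --hand '[1, 1, 1, 1, 1, 1, 1, 1, 1, 1, 1, 1, 1, 1, 1]'

```text
clock: 6.45
position: [449.7, -95.9, 13.5]
ee_rot: [1.0, 0.001, -0.003, 0.001]
contact_force: [-10.0, 1.7, 29.6]
gripper_width: 28.3
grasp_force: 62.3
```

Request:
apply_moves --delta_rot '[[0, 0, 0], [0, 0, 0], [0, 0, 0], [0, 0, 0], [0, 0, 0], [0, 0, 0], [0, 0, 0], [0, 0, 0]]' --xyz '[[0, 0, 0], [0, 0, 0], [0, 0, 0], [0, 0, 0], [0, 0, -0.4], [0, 0, -0.8], [0, 0, -0.8], [0, 0, -0.6]]' --hand '[-0.3, -0.3, -0.3, -0.3, -0.3, -0.3, -0.3, -0.3]'

```text
clock: 7.12
position: [452.1, -95.8, 77.3]
ee_rot: [1.0, 0.0, -0.0, 0.0]
contact_force: [0.8, 0.4, -0.1]
gripper_width: 55.2
grasp_force: 0.0
```

Request:
apply_moves --delta_rot '[[0, 0, 0], [0, 0, 0], [0, 0, 0], [0, 0, 0], [0, 0, 0], [0, 0, 0], [0, 0, 0], [0, 0, 0], [0, 0, 0], [0, 0, 0], [0, 0, 0], [0, 0, 0], [0, 0, 0], [0, 0, 0], [0, 0, 0]]' --xyz '[[0.365, -0.9, 0], [0.365, -0.9, 0], [0.365, -0.9, 0], [0.365, -0.9, 0], [0.365, -0.9, 0], [0.365, -0.9, 0], [0.365, -0.9, 0], [0.365, -0.9, 0], [0.365, -0.9, 0], [0.365, -0.9, 0], [0.365, -0.9, 0], [0.365, -0.9, 0], [0.365, -0.9, 0], [0.365, -0.9, 0], [0, 0, 0]]' --hand '[-0.3, -0.3, -0.3, -0.3, -0.3, -0.3, -0.3, -0.3, -0.3, -0.3, -0.3, -0.3, -0.3, -0.3, -0.3]'

```text
clock: 8.37
position: [581.4, 223.0, 75.7]
ee_rot: [1.0, 0.002, 0.001, -0.0]
contact_force: [0.1, 0.4, 0.5]
gripper_width: 55.7
grasp_force: 0.0
```

Run:
```python
from h import *
for n in("top","scene"):
    im=eyes.get_image(n)
    print(n,stand(im,(452,-96)),face(im,(452,-96),30))
save(im,"p1.png",(230,140,430,290),4)
```

```text
top (array([451.85514753, -96.33832152]), 1.0130483423531587) (array([448.70001611, -94.42053984]), np.float64(20.125))
scene (array([454.4970819, -97.8961395]), 1.0203902505174558) (array([450.46656568, -96.72419627]), np.float64(10.125))
```

View pics/p1.png

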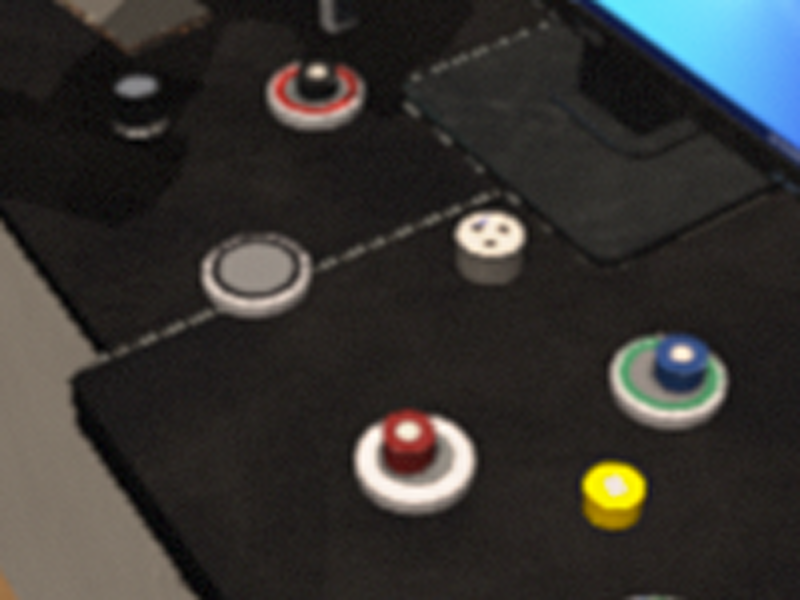

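Scene view: red stands upright on the spare at crop (410,440), the black stand at (257,270) is empty, and the gripper is over the black mount.

Run:
```python
from h import *
for i in range(5):
    s=arm.read_state(); print(s["clock"],s["position"].round(2) if hasattr(s["position"],"round") else s["position"],np.abs(s["joint_vel"]).max())
    if i>1: eyes.get_image("top")
```

```text
8.4667 [579.12 219.8   75.38] 0.03205084417606248
8.4667 [579.12 219.8   75.38] 0.03205084417606248
8.4667 [579.12 219.8   75.38] 0.03205084417606248
8.5167 [578.79 218.95  75.54] 0.01575358927341494
8.5667 [578.76 218.49  75.78] 0.010402676301376918
```

Request:
apply_moves --delta_rot '[[0, 0, 0], [0, 0, 0], [0, 0, 0], [0, 0, 0], [0, 0, 0], [0, 0, 0]]' --xyz '[[0.04, 0, 0.8], [0, 0, 0.8], [0, 0, 0.6], [0, 0, 0.3], [0, 0, 0], [0, 0, 0]]' --hand '[-0.3, -0.3, -0.3, -0.3, -0.3, -0.3]'

```text
clock: 9.12
position: [580.7, 218.8, 14.3]
ee_rot: [1.0, -0.0, 0.0, 0.0]
contact_force: [0.6, -0.4, 0.9]
gripper_width: 55.3
grasp_force: 0.0
```

Request:
apply_moves --delta_rot '[[0, 0, 0], [0, 0, 0], [0, 0, 0], [0, 0, 0], [0, 0, 0], [0, 0, 0]]' --xyz '[[0, 0, 0], [0, 0, 0], [0, 0, 0], [0, 0, 0], [0, 0, 0], [0, 0, 0]]' --hand '[1, 1, 1, 1, 1, 1]'

```text
clock: 9.62
position: [581.3, 219.6, 15.8]
ee_rot: [1.0, 0.0, 0.001, -0.0]
contact_force: [-0.8, -0.3, 5.7]
gripper_width: 27.6
grasp_force: 58.9
```

Request:
apply_moves --delta_rot '[[0, 0, 0], [0, 0, 0], [0, 0, 0], [0, 0, 0], [0, 0, 0], [0, 0, 0], [0, 0, 0], [0, 0, 0]]' --xyz '[[0, 0, -0.4], [0, 0, -0.8], [0, 0, -0.8], [0, 0, -0.4], [0, 0, 0], [0, 0, 0], [0, 0, 0], [0, 0, 0]]' --hand '[1, 1, 1, 1, 1, 1, 1, 1]'

```text
clock: 10.28
position: [579.6, 218.8, 72.6]
ee_rot: [1.0, 0.0, -0.001, 0.001]
contact_force: [-0.2, 0.6, -0.1]
gripper_width: 27.4
grasp_force: 59.1
```

Request:
apply_moves --delta_rot '[[0, 0, 0], [0, 0, 0], [0, 0, 0], [0, 0, 0], [0, 0, 0], [0, 0, 0], [0, 0, 0], [0, 0, 0], [0, 0, 0], [0, 0, 0], [0, 0, 0], [0, 0, 0], [0, 0, 0], [0, 0, 0]]' --xyz '[[-0.36, 0.38, 0], [-0.71, 0.767, 0], [-0.71, 0.767, 0], [-0.71, 0.767, 0], [-0.71, 0.767, 0], [-0.71, 0.767, 0], [-0.71, 0.767, 0], [-0.35, 0.387, 0], [0, 0, 0], [0, 0, 0], [0, 0, 0], [0, 0, 0], [0, 0, 0], [0, 0, 0]]' --hand '[1, 1, 1, 1, 1, 1, 1, 1, 1, 1, 1, 1, 1, 1]'

```text
clock: 11.45
position: [456.8, 85.5, 73.9]
ee_rot: [1.0, 0.0, 0.0, 0.0]
contact_force: [0.6, -0.1, -1.4]
gripper_width: 27.5
grasp_force: 59.2
```

Request:
apply_moves --delta_rot '[[0, 0, 0], [0, 0, 0], [0, 0, 0], [0, 0, 0], [0, 0, 0], [0, 0, 0], [0, 0, 0], [0, 0, 0]]' --xyz '[[-0.03, 0.02, 0.8], [0, 0, 0.8], [0, 0, 0.45], [0, 0, 0.2], [0, 0, 0.1], [0, 0, 0], [0, 0, 0], [0, 0, 0]]' --hand '[1, 1, 1, 1, 1, 1, 1, 1]'

```text
clock: 12.12
position: [456.2, 84.9, 15.8]
ee_rot: [1.0, 0.0, 0.001, -0.0]
contact_force: [0.1, 1.0, 0.8]
gripper_width: 27.3
grasp_force: 59.2
```

Request:
apply_moves --delta_rot '[[0, 0, 0], [0, 0, 0], [0, 0, 0], [0, 0, 0], [0, 0, 0], [0, 0, 0], [0, 0, 0], [0, 0, 0], [0, 0, 0], [0, 0, 0]]' --xyz '[[0, 0, 0.04], [0, 0, 0], [0, 0, 0], [0, 0, 0], [0, 0, 0], [0, 0, 0], [0, 0, -0.4], [0, 0, -0.8], [0, 0, -0.8], [0, 0, -0.4]]' --hand '[1, 1, -0.3, -0.3, -0.3, -0.3, -0.3, -0.3, -0.3, -0.3]'

```text
clock: 12.95
position: [456.5, 84.8, 76.0]
ee_rot: [1.0, 0.0, 0.001, -0.0]
contact_force: [0.3, -0.3, 0.0]
gripper_width: 55.5
grasp_force: 0.0
```

Request:
apply_moves --delta_rot '[[0, 0, 0], [0, 0, 0], [0, 0, 0], [0, 0, 0], [0, 0, 0], [0, 0, 0], [0, 0, 0], [0, 0, 0], [0, 0, 0], [0, 0, 0], [0, 0, 0], [0, 0, 0], [0, 0, 0], [0, 0, 0]]' --xyz '[[-0.02, 0.4, 0], [-0.03, 0.85, 0], [-0.03, 0.85, 0], [-0.03, 0.85, 0], [-0.03, 0.85, 0], [-0.03, 0.85, 0], [-0.03, 0.85, 0], [-0.03, 0.85, 0], [-0.02, 0.85, 0], [0, 0, 0], [0, 0, 0], [0, 0, 0], [0, 0, 0], [0, 0, 0]]' --hand '[-0.3, -0.3, -0.3, -0.3, -0.3, -0.3, -0.3, -0.3, -0.3, -0.3, -0.3, -0.3, -0.3, -0.3]'

```text
clock: 14.12
position: [449.3, -94.9, 74.1]
ee_rot: [1.0, 0.001, -0.0, -0.0]
contact_force: [-0.2, -0.1, 0.3]
gripper_width: 55.4
grasp_force: 0.0
```

Run:
```python
from h import *
print(arm.read_state()["position"])
for n in("top","scene"):
    im=eyes.get_image(n)
    print(n,stand(im,(455,83)),face(im,(455,83),26), face(im,(450,-96),30))
save(im,"p2.png",(230,140,430,290),4)
```

```text
[449.27893076 -94.91079753  74.13829593]Traceback (most recent call last):
  File "<stdin>", line 5, in <module>
  File "h.py", line 45, in face
    d=[np.hypot(*(c[i]-4*w))+1e3*(S[i,4]<20) for i in range(1,n)]; k=1+int(np.argmin(d))
                                                                           ~~~~~~~~~^^^
    return _wrapfunc(a, 'argmin', axis=axis, out=out, **kwds)
    return _wrapit(obj, method, *args, **kwds)
    result = getattr(arr, method)(*args, **kwds)
ValueError: attempt to get argmin of an empty sequence
```

Red is hidden from the top camera by the gripper, so I leave that measurement out.

Run:
```python
from h import *
for n in("top","scene"):
    im=eyes.get_image(n)
    try: print(n,stand(im,(455,83)),face(im,(455,83),26))
    except ValueError as e: print(n,e)
save(im,"p2.png",(230,140,430,290),4)
```

```text
top attempt to get argmin of an empty sequence
scene attempt to get argmin of an empty sequence
```

View pics/p2.png

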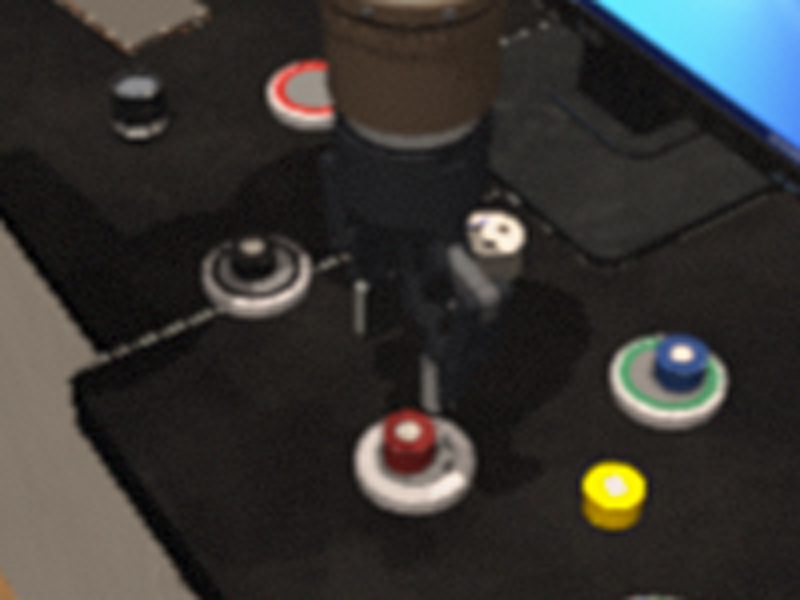

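Black stands upright on the black stand at crop (255,260), in the arm's shadow, and red is still on the spare. I pick red up next.

Request:
apply_moves --delta_rot '[[0, 0, 0], [0, 0, 0], [0, 0, 0], [0, 0, 0], [0, 0, 0], [0, 0, 0], [0, 0, 0], [0, 0, 0], [0, 0, 0], [0, 0, 0], [0, 0, 0], [0, 0, 0]]' --xyz '[[0.02, 0, 0.8], [0, 0, 0.8], [0, 0, 0.5], [0, 0, 0.3], [0, 0, 0], [0, 0, 0], [0, 0, 0], [0, 0, 0], [0, 0, 0], [0, 0, 0], [0, 0, 0], [0, 0, 0]]' --hand '[-0.3, -0.3, -0.3, -0.3, -0.3, -0.3, 1, 1, 1, 1, 1, 1]'

```text
clock: 15.27
position: [450.6, -95.4, 15.5]
ee_rot: [1.0, 0.0, 0.001, -0.0]
contact_force: [-0.9, 1.5, 5.4]
gripper_width: 28.3
grasp_force: 58.9
```

Request:
apply_moves --delta_rot '[[0, 0, 0], [0, 0, 0], [0, 0, 0], [0, 0, 0], [0, 0, 0], [0, 0, 0]]' --xyz '[[0, 0, -0.4], [0, 0, -0.8], [0, 0, -0.8], [0, 0, -0.4], [0, 0, 0], [0, 0, 0]]' --hand '[1, 1, 1, 1, 1, 1]'

```text
clock: 15.77
position: [450.0, -95.4, 74.8]
ee_rot: [1.0, -0.0, 0.001, -0.0]
contact_force: [-0.5, -0.0, -1.3]
gripper_width: 27.9
grasp_force: 59.2
```

Request:
apply_moves --delta_rot '[[0, 0, 0], [0, 0, 0], [0, 0, 0], [0, 0, 0], [0, 0, 0], [0, 0, 0], [0, 0, 0], [0, 0, 0], [0, 0, 0], [0, 0, 0], [0, 0, 0], [0, 0, 0], [0, 0, 0], [0, 0, 0], [0, 0, 0], [0, 0, 0], [0, 0, 0], [0, 0, 0], [0, 0, 0], [0, 0, 0]]' --xyz '[[0.187, -0.45, 0], [0.374, -0.907, 0], [0.374, -0.907, 0], [0.374, -0.907, 0], [0.374, -0.907, 0], [0.374, -0.907, 0], [0.374, -0.907, 0], [0.374, -0.907, 0], [0.374, -0.907, 0], [0.374, -0.907, 0], [0.374, -0.907, 0], [0.374, -0.907, 0], [0.374, -0.907, 0], [0.374, -0.907, 0], [0.187, -0.457, 0], [0, 0, 0], [0, 0, 0], [0, 0, 0], [0, 0, 0], [0, 0, 0]]' --hand '[1, 1, 1, 1, 1, 1, 1, 1, 1, 1, 1, 1, 1, 1, 1, 1, 1, 1, 1, 1]'

```text
clock: 17.43
position: [580.3, 220.9, 74.3]
ee_rot: [1.0, -0.0, -0.0, 0.0]
contact_force: [-0.2, 0.7, 0.4]
gripper_width: 27.9
grasp_force: 59.2
```

Run:
```python
from h import *
for n in("top","scene"):
    im=eyes.get_image(n)
    try: print(n,stand(im,(455,83)),face(im,(455,83),26))
    except ValueError as e: print(n,e)
print(arm.read_state()["position"])
```

```text
top (array([454.0985649 ,  84.36714489]), 1.0248952370329265) (array([453.5450931 ,  85.93526032]), np.float64(20.875))
scene (array([455.50471463,  79.57273756]), 0.9137614062828524) (array([456.16838302,  83.35841852]), np.float64(5.1875))
[580.53574449 221.19360492  74.56911733]
```

Request:
apply_moves --delta_rot '[[0, 0, 0], [0, 0, 0], [0, 0, 0], [0, 0, 0], [0, 0, 0], [0, 0, 0], [0, 0, 0], [0, 0, 0]]' --xyz '[[0, 0, 0.8], [0, 0, 0.8], [0, 0, 0.45], [0, 0, 0.2], [0, 0, 0.1], [0, 0, 0], [0, 0, 0], [0, 0, 0]]' --hand '[1, 1, 1, 1, 1, 1, 1, 1]'

```text
clock: 18.2
position: [581.3, 222.3, 16.3]
ee_rot: [1.0, 0.0, 0.001, -0.0]
contact_force: [0.2, -0.6, -0.3]
gripper_width: 28.0
grasp_force: 59.2
```

Request:
apply_moves --delta_rot '[[0, 0, 0], [0, 0, 0], [0, 0, 0], [0, 0, 0], [0, 0, 0], [0, 0, 0], [0, 0, 0], [0, 0, 0], [0, 0, 0], [0, 0, 0]]' --xyz '[[0, 0, 0.04], [0, 0, 0], [0, 0, 0], [0, 0, 0], [0, 0, 0], [0, 0, 0], [0, 0, -0.4], [0, 0, -0.8], [0, 0, -0.8], [0, 0, -0.4]]' --hand '[1, 1, -0.3, -0.3, -0.3, -0.3, -0.3, -0.3, -0.3, -0.3]'

```text
clock: 19.03
position: [582.0, 222.6, 77.6]
ee_rot: [1.0, 0.0, 0.002, -0.001]
contact_force: [0.2, -0.1, 0.4]
gripper_width: 55.4
grasp_force: 0.0
```

Request:
apply_moves --delta_rot '[[0, 0, 0], [0, 0, 0], [0, 0, 0], [0, 0, 0], [0, 0, 0], [0, 0, 0], [0, 0, 0], [0, 0, 0], [0, 0, 0], [0, 0, 0], [0, 0, 0], [0, 0, 0], [0, 0, 0], [0, 0, 0], [0, 0, 0], [0, 0, 0], [0, 0, 0], [0, 0, 0], [0, 0, 0], [0, 0, 0]]' --xyz '[[0.04, 0.46, 0], [0.087, 0.931, 0], [0.087, 0.931, 0], [0.087, 0.931, 0], [0.087, 0.931, 0], [0.087, 0.931, 0], [0.087, 0.931, 0], [0.087, 0.931, 0], [0.087, 0.931, 0], [0.087, 0.931, 0], [0.087, 0.931, 0], [0.087, 0.931, 0], [0.087, 0.931, 0], [0.087, 0.931, 0], [0.087, 0.931, 0], [0.05, 0.47, 0], [0, 0, 0], [0, 0, 0], [0, 0, 0], [0, 0, 0]]' --hand '[-0.3, -0.3, -0.3, -0.3, -0.3, -0.3, -0.3, -0.3, -0.3, -0.3, -0.3, -0.3, -0.3, -0.3, -0.3, -0.3, -0.3, -0.3, -0.3, -0.3]'

```text
clock: 20.7
position: [613.2, -126.2, 74.4]
ee_rot: [1.0, 0.001, -0.0, -0.0]
contact_force: [0.7, 0.3, 1.1]
gripper_width: 55.6
grasp_force: 0.0
```

Run:
```python
from h import *
for n in("top","scene"):
    im=eyes.get_image(n)
    try: print(n,stand(im,(580,221)),face(im,(580,221),30))
    except ValueError as e: print(n,e)
print(arm.read_state()["position"])
```

```text
top (array([579.11086465, 222.77094139]), 0.9979650894304424) (array([579.08204798, 223.52146656]), np.float64(17.1875))
scene (array([583.43645353, 223.38935836]), 1.1064539113998777) (array([581.32822582, 220.87826647]), np.float64(2.0625))
[ 613.4226109  -126.11915895   74.58674201]
```

Request:
apply_moves --delta_rot '[[0, 0, 0], [0, 0, 0], [0, 0, 0], [0, 0, 0], [0, 0, 0], [0, 0, 0], [0, 0, 0], [0, 0, 0], [0, 0, 0], [0, 0, 0], [0, 0, 0], [0, 0, 0]]' --xyz '[[0.02, 0.04, 0.8], [0, 0, 0.8], [0, 0, 0.5], [0, 0, 0.3], [0, 0, 0], [0, 0, 0], [0, 0, 0], [0, 0, 0], [0, 0, 0], [0, 0, 0], [0, 0, 0], [0, 0, 0]]' --hand '[-0.3, -0.3, -0.3, -0.3, -0.3, -0.3, 1, 1, 1, 1, 1, 1]'

```text
clock: 21.8
position: [614.9, -128.1, 16.1]
ee_rot: [1.0, 0.0, 0.001, 0.0]
contact_force: [-0.4, 1.9, 6.3]
gripper_width: 27.9
grasp_force: 59.4
```

Request:
apply_moves --delta_rot '[[0, 0, 0], [0, 0, 0], [0, 0, 0], [0, 0, 0], [0, 0, 0], [0, 0, 0], [0, 0, 0], [0, 0, 0], [0, 0, 0], [0, 0, 0], [0, 0, 0], [0, 0, 0], [0, 0, 0], [0, 0, 0], [0, 0, 0], [0, 0, 0], [0, 0, 0]]' --xyz '[[0, 0, -0.4], [0, 0, -0.8], [0, 0, -0.8], [0, 0, -0.4], [-0.4, -0.07, 0], [-0.8, -0.15, 0], [-0.8, -0.15, 0], [-0.8, -0.15, 0], [-0.8, -0.15, 0], [-0.8, -0.15, 0], [-0.8, -0.15, 0], [-0.8, -0.15, 0], [-0.4, -0.08, 0], [0, 0, 0], [0, 0, 0], [0, 0, 0], [0, 0, 0]]' --hand '[1, 1, 1, 1, 1, 1, 1, 1, 1, 1, 1, 1, 1, 1, 1, 1, 1]'

```text
clock: 23.22
position: [455.3, -98.2, 74.7]
ee_rot: [1.0, 0.0, 0.001, 0.0]
contact_force: [0.7, 0.0, 0.0]
gripper_width: 27.6
grasp_force: 59.1
```

Request:
apply_moves --delta_rot '[[0, 0, 0], [0, 0, 0], [0, 0, 0], [0, 0, 0], [0, 0, 0], [0, 0, 0], [0, 0, 0], [0, 0, 0]]' --xyz '[[0, 0, 0.8], [0, 0, 0.8], [0, 0, 0.45], [0, 0, 0.2], [0, 0, 0.1], [0, 0, 0], [0, 0, 0], [0, 0, 0.03]]' --hand '[1, 1, 1, 1, 1, 1, 1, 1]'

```text
clock: 23.88
position: [455.0, -98.2, 16.0]
ee_rot: [1.0, 0.0, 0.001, 0.0]
contact_force: [-2.3, 2.1, 13.6]
gripper_width: 27.6
grasp_force: 60.3
```

Request:
apply_moves --delta_rot '[[0, 0, 0], [0, 0, 0], [0, 0, 0], [0, 0, 0], [0, 0, 0], [0, 0, 0], [0, 0, 0], [0, 0, 0], [0, 0, 0]]' --xyz '[[0, 0, 0], [0, 0, 0], [0, 0, 0], [0, 0, 0], [0, 0, 0], [0, 0, -0.4], [0, 0, -0.8], [0, 0, -0.8], [0, 0, -0.4]]' --hand '[1, -0.3, -0.3, -0.3, -0.3, -0.3, -0.3, -0.3, -0.3]'

```text
clock: 24.63
position: [455.0, -98.2, 76.9]
ee_rot: [1.0, 0.0, 0.001, 0.0]
contact_force: [0.5, 0.6, 0.6]
gripper_width: 55.8
grasp_force: 0.0
```

Request:
apply_moves --delta_rot '[[0, 0, 0], [0, 0, 0], [0, 0, 0], [0, 0, 0], [0, 0, 0], [0, 0, 0], [0, 0, 0], [0, 0, 0], [0, 0, 0], [0, 0, 0], [0, 0, 0], [0, 0, 0], [0, 0, 0]]' --xyz '[[0.08, 0.42, 0], [0.155, 0.85, 0], [0.155, 0.85, 0], [0.155, 0.85, 0], [0.155, 0.85, 0], [0.155, 0.85, 0], [0.155, 0.85, 0], [0.155, 0.85, 0], [0.08, 0.43, 0], [0, 0, 0], [0, 0, 0], [0, 0, 0], [0, 0, 0]]' --hand '[-0.3, -0.3, -0.3, -0.3, -0.3, -0.3, -0.3, -0.3, -0.3, -0.3, -0.3, -0.3, -0.3]'

```text
clock: 25.72
position: [484.7, -267.3, 74.9]
ee_rot: [1.0, 0.001, -0.0, -0.0]
contact_force: [-0.2, 0.6, 0.0]
gripper_width: 55.5
grasp_force: 0.0
```

Run:
```python
from h import *
for n in("top","scene"):
    im=eyes.get_image(n)
    for f in (lambda:stand(im,(453,-97)),lambda:face(im,(453,-97),28),lambda:stand(im,(609.5,-123.6))):
        try: print(n,f())
        except Exception as e: print(n,e)
print(arm.read_state()["position"]); save(im,"p3.png",(260,160,460,310),4)
```

```text
top (array([451.84143805, -96.45874948]), 1.0103601163491311)
top (array([452.59256709, -96.55570571]), np.float64(18.8125))
top (array([ 614.96968164, -148.29529038]), 2.370372049973688)
scene (array([453.88936064, -98.70662181]), 0.9969311037189266)
scene (array([454.89330492, -99.75421795]), np.float64(5.8125))
scene (array([ 540.3729986 , -158.13440654]), 0.02447685960477628)
[ 484.99586915 -267.3499459    75.15967406]
```

View pics/p3.png

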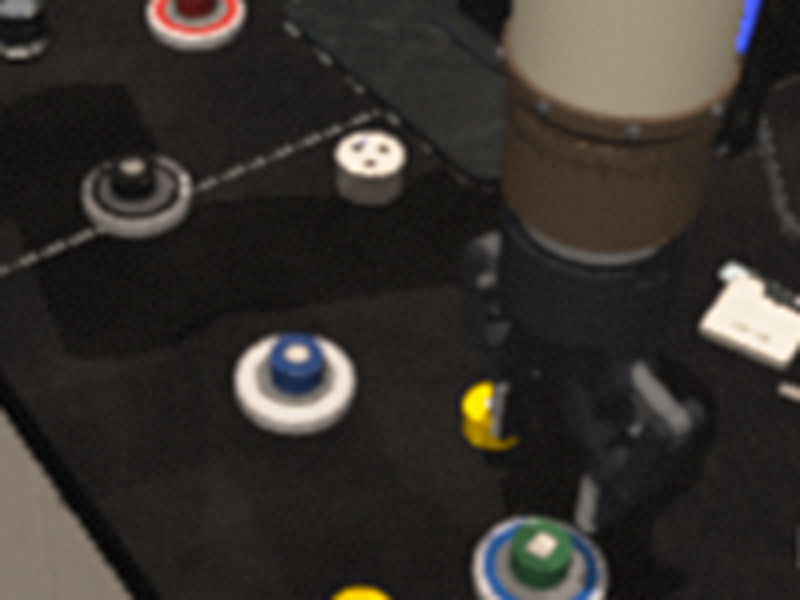

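Blue stands upright on the spare at crop (297,365). The gripper is above green at (540,555), which is on the blue-rimmed stand.

Request:
apply_moves --delta_rot '[[0, 0, 0], [0, 0, 0], [0, 0, 0], [0, 0, 0], [0, 0, 0], [0, 0, 0], [0, 0, 0], [0, 0, 0], [0, 0, 0], [0, 0, 0], [0, 0, 0], [0, 0, 0]]' --xyz '[[0.04, 0.03, 0.8], [0, 0, 0.8], [0, 0, 0.5], [0, 0, 0.3], [0, 0, 0], [0, 0, 0], [0, 0, 0], [0, 0, 0], [0, 0, 0], [0, 0, 0], [0, 0, 0], [0, 0, 0]]' --hand '[-0.3, -0.3, -0.3, -0.3, -0.3, -0.3, 1, 1, 1, 1, 1, 1]'

```text
clock: 26.82
position: [486.9, -269.1, 16.5]
ee_rot: [1.0, 0.0, 0.001, 0.0]
contact_force: [-1.5, 1.7, 5.3]
gripper_width: 27.3
grasp_force: 58.9
```

Request:
apply_moves --delta_rot '[[0, 0, 0], [0, 0, 0], [0, 0, 0], [0, 0, 0], [0, 0, 0], [0, 0, 0], [0, 0, 0], [0, 0, 0], [0, 0, 0], [0, 0, 0], [0, 0, 0], [0, 0, 0], [0, 0, 0], [0, 0, 0], [0, 0, 0], [0, 0, 0], [0, 0, 0]]' --xyz '[[0, 0, -0.4], [0, 0, -0.8], [0, 0, -0.8], [0, 0, -0.4], [0.356, -0.413, 0], [0.712, -0.826, 0], [0.712, -0.826, 0], [0.712, -0.826, 0], [0.712, -0.826, 0], [0.712, -0.826, 0], [0.712, -0.826, 0], [0.356, -0.413, 0], [0, 0, 0], [0, 0, 0], [0, 0, 0], [0, 0, 0], [0, 0, 0]]' --hand '[1, 1, 1, 1, 1, 1, 1, 1, 1, 1, 1, 1, 1, 1, 1, 1, 1]'

```text
clock: 28.23
position: [609.9, -125.2, 75.0]
ee_rot: [1.0, -0.001, -0.0, -0.0]
contact_force: [-0.2, 0.2, -0.6]
gripper_width: 27.4
grasp_force: 59.2
```

Request:
apply_moves --delta_rot '[[0, 0, 0], [0, 0, 0], [0, 0, 0], [0, 0, 0], [0, 0, 0], [0, 0, 0], [0, 0, 0], [0, 0, 0]]' --xyz '[[0.03, -0.04, 0.8], [0, 0, 0.8], [0, 0, 0.45], [0, 0, 0.2], [0, 0, 0.1], [0, 0, 0], [0, 0, 0], [0, 0, 0]]' --hand '[1, 1, 1, 1, 1, 1, 1, 1]'

```text
clock: 28.9
position: [612.0, -123.5, 17.0]
ee_rot: [1.0, 0.0, 0.001, 0.0]
contact_force: [0.2, -0.8, -0.2]
gripper_width: 27.6
grasp_force: 59.2
```

Request:
apply_moves --delta_rot '[[0, 0, 0], [0, 0, 0], [0, 0, 0], [0, 0, 0], [0, 0, 0], [0, 0, 0], [0, 0, 0], [0, 0, 0], [0, 0, 0], [0, 0, 0]]' --xyz '[[0, 0, 0.03], [0, 0, 0], [0, 0, 0], [0, 0, 0], [0, 0, 0], [0, 0, 0], [0, 0, -0.4], [0, 0, -0.8], [0, 0, -0.8], [0, 0, -0.4]]' --hand '[1, 1, -0.3, -0.3, -0.3, -0.3, -0.3, -0.3, -0.3, -0.3]'

```text
clock: 29.73
position: [612.9, -123.5, 78.6]
ee_rot: [1.0, 0.0, 0.002, 0.0]
contact_force: [0.6, -0.0, 0.1]
gripper_width: 55.5
grasp_force: 0.0
```

Request:
apply_moves --delta_rot '[[0, 0, 0], [0, 0, 0], [0, 0, 0], [0, 0, 0], [0, 0, 0], [0, 0, 0], [0, 0, 0], [0, 0, 0], [0, 0, 0], [0, 0, 0], [0, 0, 0], [0, 0, 0], [0, 0, 0]]' --xyz '[[-0.39, -0.06, 0], [-0.779, -0.13, 0], [-0.779, -0.13, 0], [-0.779, -0.13, 0], [-0.779, -0.13, 0], [-0.779, -0.13, 0], [-0.779, -0.13, 0], [-0.779, -0.13, 0], [-0.39, -0.07, 0], [0, 0, 0], [0, 0, 0], [0, 0, 0], [0, 0, 0]]' --hand '[-0.3, -0.3, -0.3, -0.3, -0.3, -0.3, -0.3, -0.3, -0.3, -0.3, -0.3, -0.3, -0.3]'

```text
clock: 30.82
position: [457.0, -97.4, 75.7]
ee_rot: [1.0, 0.0, 0.001, 0.0]
contact_force: [-0.2, 0.4, -0.7]
gripper_width: 55.3
grasp_force: 0.0
```

Run:
```python
from h import *
for n in("top","scene"):
    im=eyes.get_image(n)
    for f in (lambda:stand(im,(609.5,-123.6)),lambda:face(im,(609.5,-123.6),28)):
        try: print(n,f())
        except Exception as e: print(n,e)
print(arm.read_state()["position"])
```

```text
top (array([ 594.33854245, -119.95644509]), 2.2607304854692707)
top (array([ 608.71418017, -121.81610227]), np.float64(19.5))
scene (array([ 610.57941339, -124.89035539]), 1.0017815891140154)
scene (array([ 611.06940861, -125.46357266]), np.float64(9.875))
[456.41971501 -97.4229014   75.42869496]
```

Request:
apply_moves --delta_rot '[[0, 0, 0], [0, 0, 0], [0, 0, 0], [0, 0, 0], [0, 0, 0], [0, 0, 0], [0, 0, 0], [0, 0, 0], [0, 0, 0], [0, 0, 0], [0, 0, 0], [0, 0, 0]]' --xyz '[[-0.05, 0.03, 0.8], [0, 0, 0.8], [0, 0, 0.5], [0, 0, 0.3], [0, 0, 0], [0, 0, 0], [0, 0, 0], [0, 0, 0], [0, 0, 0], [0, 0, 0], [0, 0, 0], [0, 0, 0]]' --hand '[-0.3, -0.3, -0.3, -0.3, -0.3, -0.3, 1, 1, 1, 1, 1, 1]'

```text
clock: 31.92
position: [455.1, -98.1, 16.7]
ee_rot: [1.0, 0.0, 0.001, -0.0]
contact_force: [-0.9, 1.1, 5.7]
gripper_width: 28.0
grasp_force: 58.8
```

Request:
apply_moves --delta_rot '[[0, 0, 0], [0, 0, 0], [0, 0, 0], [0, 0, 0], [0, 0, 0], [0, 0, 0], [0, 0, 0], [0, 0, 0], [0, 0, 0], [0, 0, 0], [0, 0, 0], [0, 0, 0], [0, 0, 0], [0, 0, 0], [0, 0, 0], [0, 0, 0], [0, 0, 0], [0, 0, 0]]' --xyz '[[0, 0, -0.4], [0, 0, -0.8], [0, 0, -0.8], [0, 0, -0.4], [0.08, 0.428, 0], [0.16, 0.856, 0], [0.16, 0.856, 0], [0.16, 0.856, 0], [0.16, 0.856, 0], [0.16, 0.856, 0], [0.16, 0.856, 0], [0.16, 0.856, 0], [0.08, 0.428, 0], [0, 0, 0], [0, 0, 0], [0, 0, 0], [0, 0, 0], [0, 0, 0]]' --hand '[1, 1, 1, 1, 1, 1, 1, 1, 1, 1, 1, 1, 1, 1, 1, 1, 1, 1]'

```text
clock: 33.42
position: [486.3, -268.5, 75.6]
ee_rot: [1.0, 0.001, -0.0, -0.0]
contact_force: [-0.2, 0.6, -0.4]
gripper_width: 27.7
grasp_force: 59.2
```

Place blue, lift, and back off to clear the views.

Request:
apply_moves --delta_rot '[[0, 0, 0], [0, 0, 0], [0, 0, 0], [0, 0, 0], [0, 0, 0], [0, 0, 0], [0, 0, 0], [0, 0, 0]]' --xyz '[[0.02, 0.03, 0.8], [0, 0, 0.8], [0, 0, 0.45], [0, 0, 0.2], [0, 0, 0.1], [0, 0, 0], [0, 0, 0], [0, 0, 0]]' --hand '[1, 1, 1, 1, 1, 1, 1, 1]'

```text
clock: 34.08
position: [487.6, -270.1, 17.6]
ee_rot: [1.0, 0.0, 0.001, 0.0]
contact_force: [1.2, 0.2, -0.2]
gripper_width: 27.8
grasp_force: 59.2
```

Request:
apply_moves --delta_rot '[[0, 0, 0], [0, 0, 0], [0, 0, 0], [0, 0, 0], [0, 0, 0], [0, 0, 0], [0, 0, 0], [0, 0, 0], [0, 0, 0], [0, 0, 0], [0, 0, 0], [0, 0, 0], [0, 0, 0], [0, 0, 0], [0, 0, 0], [0, 0, 0], [0, 0, 0]]' --xyz '[[0, 0, 0.03], [0, 0, 0], [0, 0, 0], [0, 0, 0], [0, 0, 0], [0, 0, 0], [0, 0, -0.4], [0, 0, -0.8], [0, 0, -0.8], [0, 0, -0.8], [0, 0, -0.8], [-0.2, -0.8, -0.8], [-0.2, -0.8, -0.4], [-0.2, -0.8, 0], [-0.2, -0.8, 0], [-0.2, -0.8, 0], [-0.2, -0.8, 0]]' --hand '[1, 1, -0.3, -0.3, -0.3, -0.3, -0.3, -0.3, -0.3, -0.3, -0.3, -0.3, -0.3, -0.3, -0.3, -0.3, -0.3]'

```text
clock: 35.5
position: [456.5, -149.2, 137.0]
ee_rot: [1.0, -0.0, 0.001, 0.0]
contact_force: [-0.5, 0.3, 0.7]
gripper_width: 55.5
grasp_force: 0.0
```

Run:
```python
from h import *
S=dict(red=(580.3,221.5),green=(609.5,-123.6),blue=(485.7,-269.4),black=(455.4,83.3))
for n in("top","scene"):
    im=eyes.get_image(n); save(im,n+"9.png",(170,120,490,330) if n=="top" else (230,140,470,340),2.5)
    for k in S:
        try: print(n,k,stand(im,S[k])[0].round(1),face(im,S[k],10+H[k])[0].round(1))
        except Exception as e: print(n,k,e)
```

```text
top red [579.1 222.8] [579.1 223.5]
top green [ 595.8 -121.8] [ 603.2 -134.4]
top blue [ 501.8 -267.2] [ 499.5 -257.5]
top black [461.2  68.5] [450.9  87.9]
scene red [583.5 223.3] [581.1 220.8]
scene green [ 611.1 -125.8] [ 611.3 -125.6]
scene blue [ 486.8 -270.5] [ 486.9 -271.6]
scene black attempt to get argmin of an empty sequence
```

View pics/scene9.png

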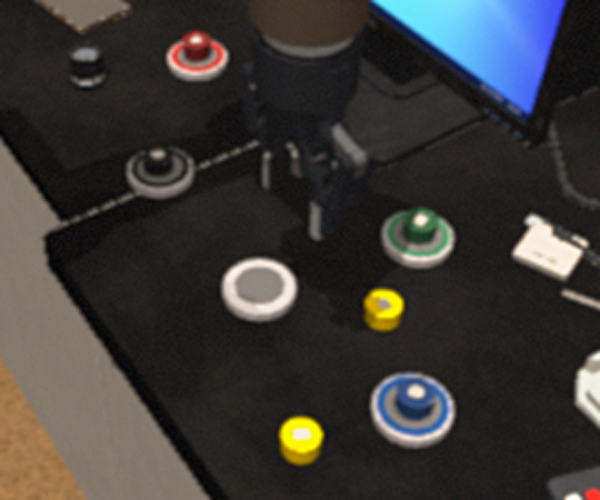

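View pics/top9.png

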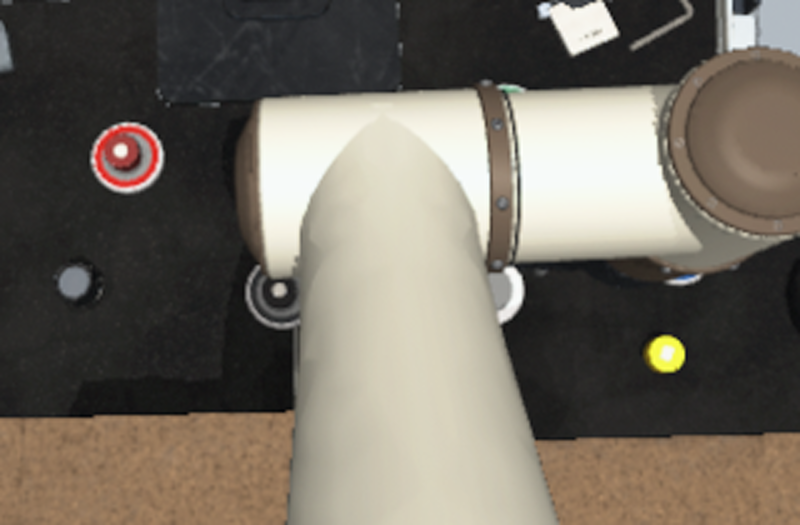

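The scene view shows each mount upright on the stand of its own colour: red (197,45), black (158,160), green (420,225) and blue (413,395). The spare at (260,290) is empty, and the loupe at (88,67) and the yellow pucks haven't moved. The top view is mostly blocked by the arm, but it shows red centred and black on its stand. Every measured offset is within about 1.5 mm, so I hand the job in.

```bash
python3 -c "
from h import *
print(arm.job_done())"
```

```text
the job is handed in; nothing more can be done
None
```

The job is handed in: all four mounts stand upright on the stands of their own colour, within about 1.5 mm of centre. The spare stand is empty, the loupe and yellow look-alikes were left alone, and the arm took about 36 s of the 115 s allowed.

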